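# Put the reagent shelf back in order

### The job

Put the reagent shelf back in order: take the conical flask out of the row of bottles and stand it upright in the white glassware tray beside the beaker, stand the tall bottle from the bench in the place the flask was taking up, and the short bottle from the bench in the empty place at the end of the row, beside the other short one. All five bottles should finish upright in one straight, evenly spaced row, each centred on its place with its faces square to the shelf. Set things down rather than dropping them, and do not disturb the three bottles already in the row, the beaker, the slide box or the wash bottle.

Things in the scene. Friction and masses are not known exactly. Their poses are not given: they have to be found in the camera images.
- shelf: fixed reagent shelf: granite slab 120 (x) x 480 (y) x 30 mm on steel feet, its top 80 mm above the bench. Origin on the bench under its middle; x points across it, away from the robot, y along the row to the left, z up. A guard rail, 8 mm round, runs along the far edge (x = 53 mm, 36 mm above the slab). Five places 80 mm apart on its middle line, each marked by a blank white label on the front edge
- place0 (a point): centre of place 0 on the slab top (shelf x = 0, y = 160 mm, height 80 mm), the left end: one of the three places for tall bottles
- place1 (a point): centre of place 1 on the slab top (shelf x = 0, y = 80 mm, height 80 mm): one of the three places for tall bottles
- place2 (a point): centre of place 2 on the slab top (shelf x = 0, y = 0 mm, height 80 mm): one of the three places for tall bottles
- place3 (a point): centre of place 3 on the slab top (shelf x = 0, y = -80 mm, height 80 mm): the row's short bottle stands here
- place4 (a point): centre of place 4 on the slab top (shelf x = 0, y = -160 mm, height 80 mm), the right end: the place that is empty at the start; the short bottle belongs here
- flask_center (a point): conical glass flask, loose, about 110 g, 130 mm tall: base 72 mm in diameter, cone up to 86 mm, straight round neck 32 mm in diameter from 86 to 124 mm, rim 38 mm in diameter and 4 mm thick at the top. At the start it stands upright in place 0, 1 or 2 of the shelf among the bottles. The point is on its axis half-way up (65 mm above its foot); z up
- tall_center (a point): the loose tall bottle on the bench, 150 mm tall, about 0.42 kg: black square bottle, body 60 x 60 mm with rounded corners and a white label on all faces, tapered shoulder (34 mm wide at the neck), round screw cap 38 mm across and 28 mm high on top; the shoulder ends 32 mm below the cap top. The point is half-way up (75 mm above its foot); x and y are square to its side faces, z up. Stands on the bench at the start, turned by up to 0.6 rad
- short_center (a point): the loose short bottle on the bench, 110 mm tall, about 0.28 kg: same shape, width, shoulder and cap as the tall one. The point is half-way up (55 mm above its foot); x and y are square to its side faces, z up
- row_tall_a_center (a point): tall bottle (as the one on the bench, 150 mm) already standing in the row, in place 0, 1 or 2; centre point half-way up. Leave it standing where it is
- row_tall_b_center (a point): the other tall bottle (150 mm) already standing in the row, in place 0, 1 or 2; centre point half-way up. Leave it standing where it is
- row_short_center (a point): short bottle (110 mm) already standing in the row, in place 3; centre point half-way up. Leave it standing where it is
- tray: white plastic glassware tray on the bench to the left or the right, fixed: 150 (x) x 220 (y) x 28 mm outside, walls and floor 5 mm thick. Origin on the bench under its middle, z up; the beaker stands in its +y half, the -y half (around y = -50 mm) is free
- beaker_center (a point): glass beaker, 66 mm in diameter, 85 mm tall, standing in the tray's +y half; centre point half-way up. Leave alone
- slide_box_center (a point): grey plastic microscope-slide box, 85 x 200 x 36 mm (long side roughly along world y), lying on the bench on the side opposite the tray; centre point. Leave alone
- wash_bottle_center (a point): white squeeze wash bottle, 70 mm in diameter, 145 mm tall plus a bent spout to 180 mm, on the bench beyond the right end of the shelf; point on its axis 72 mm up. Leave alone
Things that resemble listed ones, but are neither listed nor needed, are in the scene too. Leave any purple look-alike of the part that bears tall_center alone.

How it is judged:
By the outcome, as a careful person would: the job done as asked, in the order asked, and still so for the second after the job is handed in, with the robot touching nothing.
It also fails if it takes over 72 s, if anything falls off the work surface, if the arm or the gripper's body presses on something with over 40 N, if the wrist force passes 120 N, or if a joint passes its speed limit or range.

### The arm

A 7-joint arm with a two-finger parallel gripper is mounted at the origin on the work surface. World frame = base frame: x ahead of the robot, y to its left, z up, the work surface at z = 0. Lengths are in m, angles in rad, forces in N, time in s.
With the tool pointing down it reaches from about 0.4 to 0.875 m from the base axis. Payload 19.3 kg.
Tool frame: the origin (TCP) lies midway between the tips of the shut fingers; the grasp point (between the pads) lies 19 mm behind it; z points along the fingers, y is the direction in which the jaws open and shut (so a half turn about z gives the same grasp; the last joint's range is limited). The gripper opens to 85 mm and grips with 20 to 120 N. Pads are 22 mm wide; open, the fingers measure 114 mm over their backs; the gripper's body (76 mm by 85 mm) begins 54 mm behind the grasp point. The pads swing forward as they close: fully open they stand 13 mm farther back than shut.
Start: joints at [1.04, 0.521, -0.036, 1.599, 0.021, 1.021, -0.113], TCP at [0.278, -0.56, 0.231] pointing down, gripper open.
Joint ranges: [-2.91, 2.91], [-0.3, 2.13], [-1.5, 1.42], [0.17, 2.43], [-1.26, 4.41], [0.16, 1.93], [-2.52, 2.52]. Speed limits (rad/s): [1.89, 1.89, 2.39, 2.39, 3.01, 3.01, 3.01].

### API

Orientations are given as [roll, pitch, yaw] about the fixed x, y, z axes, in that order (R = Rz(yaw) Ry(pitch) Rx(roll)).
In Python, from workcell import bot gives the robot as it stands.
- The arm moves only by the tool servo_tool, never from a script. Its argument "plan" is a list of rows, each a list of 5 numbers: the shift along the world's x, y, z in mm, then the turn about the world's z in rad, then the gripper's target within -1 to 1 (shut at 1, half-way at 0, fully open at -1). In form: [[tx, ty, tz, yaw, jaw], ...]. A call has exactly 10 rows; each row is the pose to reach, as a shift and turn from the pose commanded when the call began; what a row does not reach only later rows make up. A row lasts 1/12 s, in which the tool goes at most 41.7 mm and 7.16 degrees, less where a joint would pass 70% of its speed; a pose out of reach is approached as far as the arm can. A call with a gripper value outside its range is refused whole. The fingers move at their own pace and stop on an object; "squeeze" is the grip in N (left out, the last holds). Time passes only in rows, so rows that repeat a pose let the fingers close, or fill a call up. It gives the time, the measured TCP pose, the force and the opening at its end, in the units of the state.
- bot.observe(): the state, without advancing time (a new reading comes with each control period).
- bot.grab_frame(name): name is "side" or "top" or "wrist"; returns the picture (420x560x3 uint8, blue, green, red); there is no depth.
- bot.calibration(name): a dict with "fx", "fy", "cx", "cy" (pixels), "T" (4x4, takes a point from camera to world coordinates). Camera axes: x right, y down, z forward; pixel columns grow to the right and rows downward; lengths in m; the calibration is good to about 2 mm. The wrist camera is an equidistant fisheye: a pixel r from the principal point sees the ray r / f radians off the axis. A picture is of the moment at which its call begins: read the wrist's pose just before it. calibration takes no time and is no camera call; for the wrist camera it gives the pose at the moment of the call.
- bot.job_done(): hands the job in, once; it reports no verdict.
The state is a dict: "clock": time; "qpos": joint angles; "qd": joint speeds; "joint_efforts": joint torques, N m; "position": TCP position; "tool_rot": TCP orientation; "force": force on the tool from outside, world axes, zero at the start; "moment": the same for the moment, N m; "grip_width": finger opening in m.
Only numpy, scipy, OpenCV 4.12 (cv2) and the standard library are available. Lean on these libraries where they do the work, as an engineer would, in place of code of your own. Each camera call takes 0.05 s, during which the arm holds its last target.

## Working session

There is one attempt and no reset: what is moved stays moved. The work goes in short steps, Python scripts to look and compute and a tool call to move; the robot and the scene stay as the last step left them, time stands still between calls to the robot, and variables do not carry over. Pictures are saved under pics/ and viewed, and the job is handed in when it is done.

Besides the shell and the picture viewer there is one more tool, called after "Call:" in YAML: its name, and indented under it one key for each argument. servo_tool: Moves the arm, as the interface text tells. Its arguments: {"type":"object","properties":{"plan":{"type":"array","items":{"type":"array","items":{"type":"number"}}},"squeeze":{"type":"number"}},"required":["plan"]}

```bash
ls; mkdir -p pics; python3 - <<'E'
from workcell import bot
import cv2,numpy as np
np.set_printoptions(precision=4,suppress=True)
print(bot.observe())
for n in ["side","top","wrist"]:
    c=bot.calibration(n); print(n,c)
    cv2.imwrite(f"pics/{n}0.png",bot.grab_frame(n))
E
```

```text
pics
{'clock': 0.0, 'qpos': array([ 1.0398,  0.522 , -0.0363,  1.6   ,  0.0212,  1.0211, -0.1128]), 'qd': array([-0.0008,  0.0003, -0.0009,  0.0016,  0.    ,  0.0007,  0.001 ]), 'joint_efforts': array([  0.    , -92.7108,   1.9794, -36.9941,   0.018 ,   0.008 ,
         0.    ]), 'position': array([ 0.2777, -0.5595,  0.2307]), 'tool_rot': array([-3.1404,  0.0001,  0.4608]), 'force': array([-0.2409,  0.8542, -0.4035]), 'moment': array([0.0851, 0.0231, 0.0469]), 'grip_width': 0.08517629933379908}
side {'fx': 428.8220763847362, 'fy': 428.8220763847362, 'cx': 271.97303476055896, 'cy': 203.733516339955, 'T': array([[-0.9937, -0.0811,  0.0769,  0.4436],
       [-0.1117,  0.7018, -0.7035,  0.6603],
       [ 0.0031, -0.7077, -0.7065,  0.7966],
       [ 0.    ,  0.    ,  0.    ,  1.    ]])}
top {'fx': 514.5545985072166, 'fy': 514.5545985072166, 'cx': 277.14503876851694, 'cy': 206.4008098737795, 'T': array([[-0.0139, -0.9989,  0.0448,  0.46  ],
       [-0.9998,  0.0131, -0.0175, -0.0226],
       [ 0.0169, -0.0451, -0.9988,  1.3883],
       [ 0.    ,  0.    ,  0.    ,  1.    ]])}
wrist {'fx': 325.19226210127806, 'fy': 325.19226210127806, 'cx': 278.20374112274857, 'cy': 214.52873519137773, 'T': array([[ 0.4447, -0.8611, -0.2465,  0.3399],
       [-0.8957, -0.4277, -0.1218, -0.5284],
       [-0.0005,  0.2749, -0.9615,  0.3737],
       [ 0.    ,  0.    ,  0.    ,  1.    ]])}
```

View pics/top0.png

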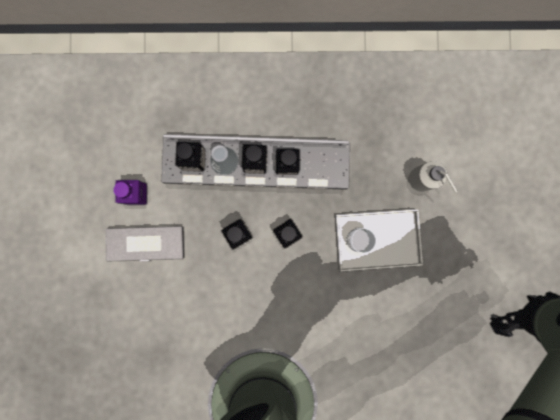

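View pics/side0.png

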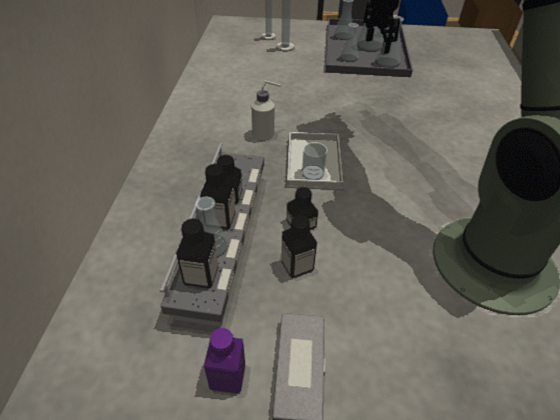

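View pics/wrist0.png

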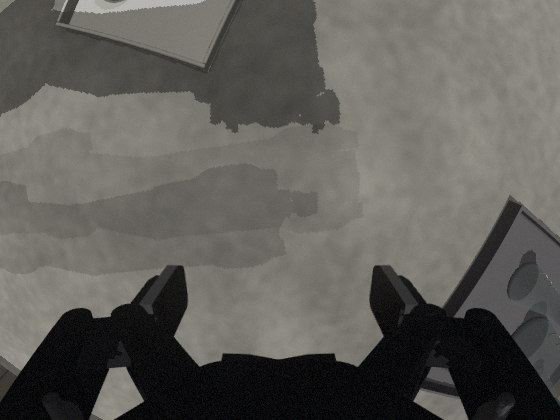

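The top view shows the row left to right: tall (188,153), flask (220,153), tall (254,156), short (288,159), then the empty place (318,165). The bench bottles are at (237,233) and (287,233), and the purple look-alike is at (128,192). The tray is at about (378,240), with the beaker in its left (+y) half. I'll confirm with enlarged crops.

```bash
python3 - <<'E'
import cv2
a=cv2.imread('pics/top0.png')
cv2.imwrite('pics/topc1.png',cv2.resize(a[125:200,155:355],None,fx=4,fy=4,interpolation=cv2.INTER_CUBIC))
cv2.imwrite('pics/topc2.png',cv2.resize(a[200:275,205:425],None,fx=3.6,fy=3.6,interpolation=cv2.INTER_CUBIC))
s=cv2.imread('pics/side0.png')
cv2.imwrite('pics/sidec.png',cv2.resize(s[130:290,160:345],None,fx=3.7,fy=3.7,interpolation=cv2.INTER_CUBIC))
E
```

```text
(no output)
```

View pics/topc1.png

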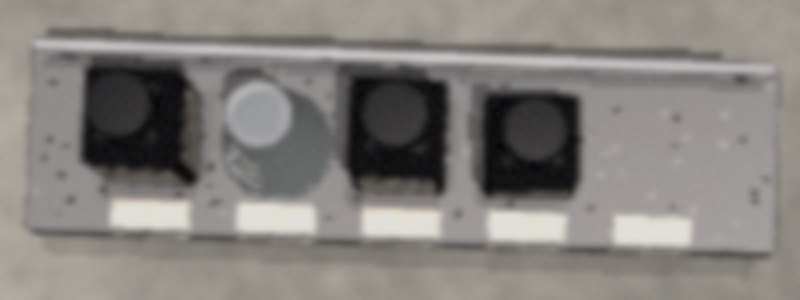

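View pics/topc2.png

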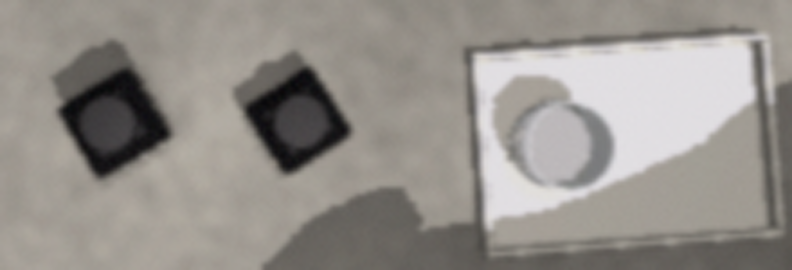

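View pics/sidec.png

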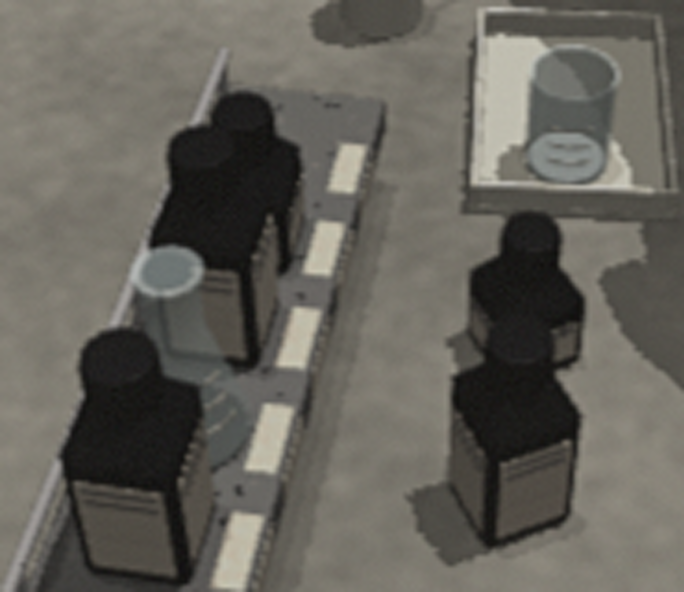

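The left bench bottle stands taller in the side crop, so it should be the tall one and the right bench bottle the short one. The purple one matches the look-alike and stays put. Next I'll measure all of these.

```bash
cat > h.py <<'E'
import cv2,numpy as np
from workcell import bot
np.set_printoptions(precision=4,suppress=True)
def ray(c,u,v):
    d=np.array([(u-c['cx'])/c['fx'],(v-c['cy'])/c['fy'],1.]); return c['T'][:3,3],c['T'][:3,:3]@d
def onz(c,u,v,z):
    o,d=ray(c,u,v); return o+d*(z-o[2])/d[2]
def proj(c,p):
    q=np.linalg.inv(c['T'])@np.append(p,1); return np.array([c['cx']+c['fx']*q[0]/q[2],c['cy']+c['fy']*q[1]/q[2]])
def tri(c1,p1,c2,p2):
    o1,d1=ray(c1,*p1);o2,d2=ray(c2,*p2);d1/=np.linalg.norm(d1);d2/=np.linalg.norm(d2)
    A=np.stack([d1,-d2],1);s=np.linalg.lstsq(A,o2-o1,rcond=None)[0]
    a=o1+s[0]*d1;b=o2+s[1]*d2;return (a+b)/2,np.linalg.norm(a-b)
E
python3 - <<'E'
from h import *
a=cv2.imread('pics/top0.png');T=bot.calibration('top');S=bot.calibration('side')
# labels
m=(a.min(2)>215)|((a[:,:,2]>205)&(a[:,:,0]>180))
m=m.astype(np.uint8); m[:170]=0;m[195:]=0;m[:,:170]=0;m[:,345:]=0
n,l,st,ce=cv2.connectedComponentsWithStats(m)
L=[ (ce[i],st[i]) for i in range(1,n) if st[i][4]>40]; L.sort(key=lambda t:t[0][0])
P=[]
for c,s in L: p=onz(T,*c,.08);P.append(p);print('label',c,s,p)
P=np.array(P)
if len(P)==5:
    d=np.polyfit([160,80,0,-80,-160],P[:,:2]*1000,1);print('fit: dir',d[0],'mid',d[1],'yaw',np.arctan2(-d[0][0],d[0][1]))
# slab front edge & back edge points (crop coords)
for n_,(u,v) in dict(fl=(25,232),fr=(772,253),bl=(33,40),br=(776,66)).items():
    u=155+u/4-.4;v=125+v/4-.4;print(n_,u,v,onz(T,u,v,.08),onz(T,u,v,.116))
# caps: circles
for name,(u,v),z in [('A',(120,106),.23),('flask',(259,112),.21),('B',(396,113),.23),('rs',(534,128),.19)]:
    u=155+u/4-.4;v=125+v/4-.4;print(name,u,v,onz(T,u,v,z))
for name,(u,v),z in [('tall',(108,124),.15),('short',(300,122),.11)]:
    u=205+u/3.6-.4;v=200+v/3.6-.4;print(name,u,v,onz(T,u,v,z))
dk=(a.max(2)<75).astype(np.uint8)
for x0,x1 in [(218,254),(268,306)]:
    w=np.zeros_like(dk);w[208:260,x0:x1]=dk[208:260,x0:x1]
    w=cv2.morphologyEx(w,cv2.MORPH_CLOSE,np.ones((3,3)))
    cs,_=cv2.findContours(w,cv2.RETR_EXTERNAL,cv2.CHAIN_APPROX_NONE);k=max(cs,key=cv2.contourArea);r=cv2.minAreaRect(k);b=cv2.boxPoints(r)
    pw=np.array([onz(T,*q,.09)[:2] for q in b]);e=np.diff(np.vstack([pw,pw[:1]]),axis=0);print(r,np.linalg.norm(e,axis=1),np.arctan2(e[:,1],e[:,0]))
# tray outer corners at z=.028
t=[onz(T,205+u/3.6-.4,200+v/3.6-.4,.028)[:2] for u,v in [(466,50),(769,35),(785,235),(488,256)]]
t=np.array(t);e=np.diff(np.vstack([t,t[:1]]),axis=0);print('tray',t,t.mean(0),np.linalg.norm(e,axis=1),np.arctan2(e[:,1],e[:,0]))
print('beaker top',onz(T,205+555/3.6-.4,200+143/3.6-.4,.085))
# tri of caps side: crop coords
for nm,(tu,tv),(su,sv) in [('tall',(108,124),(522,330)),('short',(300,122),(531,232))]:
    print(nm,tri(T,(205+tu/3.6-.4,200+tv/3.6-.4),S,(160+su/3.7-.4,130+sv/3.7-.4)))
print('flask rim',tri(T,(155+259/4-.4,125+112/4-.4),S,(160+168/3.7-.4,130+272/3.7-.4)))
print('A',tri(T,(155+120/4-.4,125+106/4-.4),S,(160+120/3.7-.4,130+350/3.7-.4)))
print(proj(T,np.array([.6,0,.08])))
E
```

```text
label [192.0424 178.2203] [183 175  19   7 118] [0.5933 0.1701 0.08  ]
label [223.395  179.1849] [215 176  19   7 119] [0.5899 0.0905 0.08  ]
label [254.6218 180.2437] [246 177  19   7 119] [0.5862 0.011  0.08  ]
label [285.9231 181.2222] [277 178  19   7 117] [ 0.5827 -0.0688  0.08  ]
label [317.3932 182.2222] [309 179  19   7 117] [ 0.5792 -0.1491  0.08  ]
fit: dir [0.0443 0.9972] mid [586.2435  10.7435] yaw -0.04442053712397364
fl 160.85 182.6 [0.5831 0.2492 0.08  ] [0.5797 0.2418 0.116 ]
fr 347.6 187.85 [ 0.5638 -0.2262  0.08  ] [ 0.5609 -0.2206  0.116 ]
bl 162.85 134.6 [0.7059 0.2437 0.08  ] [0.6992 0.2364 0.116 ]
br 348.6 141.1 [ 0.684  -0.2312  0.08  ] [ 0.6779 -0.2254  0.116 ]
A 184.6 151.1 [0.6397 0.1644 0.23  ]
flask 219.35 152.6 [0.6384 0.088  0.21  ]
B 253.6 152.85 [0.6339 0.0087 0.23  ]
rs 288.1 156.6 [ 0.6302 -0.0708  0.19  ]
tall 234.6 234.04444444444445 [0.4505 0.0588 0.15  ]
short 287.93333333333334 233.48888888888888 [ 0.4497 -0.0708  0.11  ]
((236.2352752685547, 233.05882263183594), (23.666805267333984, 24.009801864624023), 59.036251068115234) [0.0603 0.0596 0.0602 0.0595] [-1.0426 -2.6131  2.0973  0.5299]
((287.1153869628906, 232.92306518554688), (22.742706298828125, 21.910654067993164), 56.30992889404297) [0.0553 0.0573 0.0552 0.0572] [-0.997  -2.5679  2.1429  0.5749]
tray [[ 0.5002 -0.1969]
 [ 0.5083 -0.4213]
 [ 0.3611 -0.4293]
 [ 0.3491 -0.2102]] [ 0.4297 -0.3144] [0.2245 0.1474 0.2194 0.1518] [-1.5348 -3.0877  1.6257  0.0878]
beaker top [ 0.4322 -0.2512  0.085 ]
tall (array([0.4504, 0.0584, 0.1555]), np.float64(0.0002872774074182614))
short (array([ 0.4501, -0.0708,  0.1085]), np.float64(0.0008531581418896916))
flask rim (array([0.6378, 0.088 , 0.2086]), np.float64(0.001553368196362782))
A (array([0.6402, 0.1644, 0.2307]), np.float64(0.0013386275817577626))
[258.8833 174.7951]
```

Triangulated cap heights are 156 mm for the left bench bottle and 109 mm for the right one, so those are the tall and the short bottle. Shelf yaw is about -0.044. Place 1 is at about (637, 88) mm and place 4 at about (626, -151) mm. The tray's free spot is near (432, -364) mm. Now I'll move towards the flask.

Call:
servo_tool:
  plan:
    - [12, 20, 20, 0.1, -1]
    - [30, 52, 40, 0.2, -1]
    - [49, 87, 60, 0.31, -1]
    - [68, 122, 80, 0.43, -1]
    - [87, 157, 100, 0.55, -1]
    - [106, 192, 110, 0.67, -1]
    - [125, 227, 115, 0.78, -1]
    - [144, 262, 120, 0.88, -1]
    - [163, 297, 120, 0.98, -1]
    - [182, 332, 120, 1.065, -1]
  squeeze: 30

```text
clock: 0.98
position: [0.4598, -0.227, 0.3518]
tool_rot: [3.141, 0.001, 1.531]
force: [0.4, -1.4, -0.2]
grip_width: 0.0852
```

Call:
servo_tool:
  plan:
    - [20, 35, 0, 0, -1]
    - [40, 70, 0, 0, -1]
    - [60, 105, 0, 0, -1]
    - [80, 140, 0, 0, -1]
    - [100, 175, 0, 0, -1]
    - [120, 210, 0, 0, -1]
    - [140, 245, 0, 0, -1]
    - [158, 278, 0, 0, -1]
    - [171, 304, 0, 0, -1]
    - [178, 316, 0, 0, -1]

```text
clock: 1.82
position: [0.6378, 0.0915, 0.3506]
tool_rot: [-3.14, -0.002, 1.53]
force: [0.6, -0.1, -0.3]
grip_width: 0.0857
```

```bash
python3 - <<'E'
from h import *
s=bot.observe();print(s['clock'],s['position'],s['tool_rot'],s['grip_width'])
for n in ['wrist']:
    c=bot.calibration(n);print(c['T'])
    cv2.imwrite(f'pics/{n}1.png',bot.grab_frame(n))
E
```

```text
1.8167 [0.6378 0.0915 0.3506] [-3.1405 -0.0015  1.5297] 0.08565543263044997
[[ 0.9992 -0.0397 -0.0112  0.6401]
 [-0.0412 -0.9608 -0.2741  0.1614]
 [ 0.0001  0.2743 -0.9616  0.4936]
 [ 0.      0.      0.      1.    ]]
```

View pics/wrist1.png

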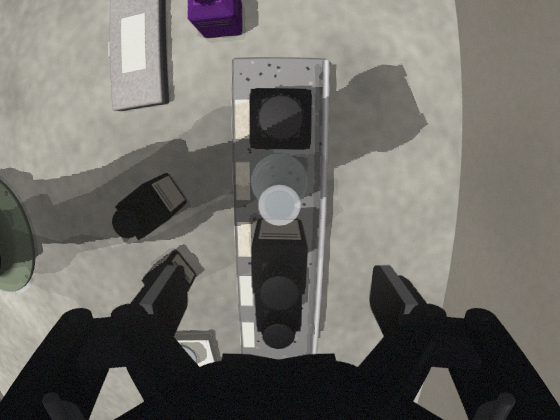

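The wrist view shows cap A at (282,119), the flask rim at (280,205), cap B at (279,293) and the shelf labels on the left edge. I'll cast these to world coordinates.

```bash
cat >> h.py <<'E'
def wonz(c,u,v,z):
    x=u-c['cx'];y=v-c['cy'];r=np.hypot(x,y);th=r/c['fx']
    d=np.array([np.sin(th)*x/r,np.sin(th)*y/r,np.cos(th)]) if r>0 else np.array([0,0,1.])
    d=c['T'][:3,:3]@d;o=c['T'][:3,3];return o+d*(z-o[2])/d[2]
E
python3 - <<'E'
from h import *
c=bot.calibration('wrist')
for n,u,v,z in [('A',282,118.5,.23),('flask',280,205,.21),('B',279,293,.23),('l0',241,118,.08),('l1',242.5,179,.08),('l2',244.5,240,.08),('l3',246,291,.08),('fl',233,58,.08),('bl',329,60,.116),('flaskbase',280,176,.09)]:
    print(n,wonz(c,u,v,z))
E
```

```text
A [0.6436 0.1666 0.23  ]
flask [0.6391 0.0902 0.21  ]
B [0.6351 0.0118 0.23  ]
l0 [0.594  0.1725 0.08  ]
l1 [0.5915 0.094  0.08  ]
l2 [0.5884 0.0103 0.08  ]
l3 [ 0.5843 -0.0689  0.08  ]
fl [0.5872 0.251  0.08  ]
bl [0.7018 0.2367 0.116 ]
flaskbase [0.64   0.0973 0.09  ]
```

Call:
servo_tool:
  plan:
    - [1, 1, -30, 0, -1]
    - [1, 1, -62, 0, -1]
    - [1, 1, -95, 0, -1]
    - [1, 1, -125, 0, -1]
    - [1, 1, -150, 0, -1]
    - [1, 1, -168, 0, -1]
    - [1, 1, -180, 0, -1]
    - [1, 1, -187, 0, -1]
    - [1, 1, -187, 0, -1]
    - [1, 1, -187, 0, -0.2]

```text
clock: 2.7
position: [0.6387, 0.088, 0.165]
tool_rot: [3.141, -0.0, 1.526]
force: [-0.5, 0.1, 1.2]
grip_width: 0.0755
```

Call:
servo_tool:
  plan:
    - [0, 0, 0, 0, 0]
    - [0, 0, 0, 0, 0.2]
    - [0, 0, 0, 0, 0.4]
    - [0, 0, 0, 0, 1]
    - [0, 0, 0, 0, 1]
    - [0, 0, 0, 0, 1]
    - [0, 0, 0, 0, 1]
    - [0, 0, 0, 0, 1]
    - [0, 0, 0, 0, 1]
    - [0, 0, 0, 0, 1]
  squeeze: 25

```text
clock: 3.53
position: [0.6387, 0.0883, 0.1651]
tool_rot: [3.141, -0.0, 1.526]
force: [-1.3, 0.3, 6.5]
grip_width: 0.0328
```

```bash
python3 - <<'E'
from h import *
s=bot.observe();print(s['clock'],s['position'],s['tool_rot'],s['grip_width'],s['force'])
for n in ['wrist']:
    cv2.imwrite(f'pics/{n}2.png',bot.grab_frame(n))
E
```

```text
3.5333 [0.6387 0.0883 0.1651] [ 3.1405 -0.0002  1.5258] 0.03278615311787034 [-1.2852  0.2949  6.5371]
```

View pics/wrist2.png

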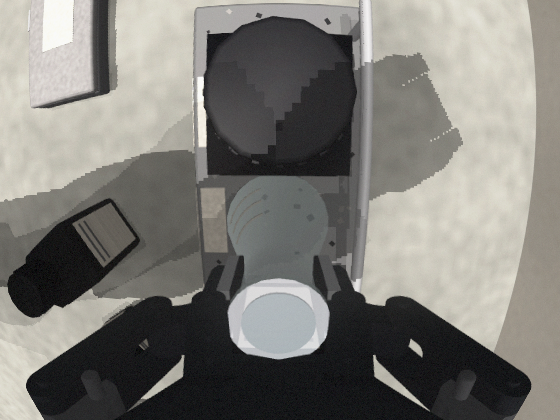

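The grip width of 32.8 mm matches the 32 mm neck, and the rim is centred between the pads at (278,318). Lifting.

Call:
servo_tool:
  plan:
    - [0, 0, 4, 0, 1]
    - [0, 0, 12, 0, 1]
    - [0, 0, 26, 0, 1]
    - [0, 0, 46, 0, 1]
    - [0, 0, 70, 0, 1]
    - [0, 0, 95, 0, 1]
    - [0, 0, 120, 0, 1]
    - [0, 0, 145, 0, 1]
    - [0, 0, 163, 0, 1]
    - [0, 0, 175, 0, 1]

```text
clock: 4.42
position: [0.6386, 0.0883, 0.3422]
tool_rot: [3.139, -0.001, 1.526]
force: [0.6, -0.2, -1.2]
grip_width: 0.033
```

Call:
servo_tool:
  plan:
    - [-3, -8, 0, 0, 1]
    - [-11, -24, 0, 0, 1]
    - [-22, -47, 0, 0, 1]
    - [-34, -73, 0, 0, 1]
    - [-46, -100, 0, 0, 1]
    - [-58, -127, 0, 0, 1]
    - [-70, -154, 0, 0, 1]
    - [-82, -181, 0, 0, 1]
    - [-94, -208, 0, 0, 1]
    - [-106, -235, 0, 0, 1]

```text
clock: 5.25
position: [0.5306, -0.1486, 0.3382]
tool_rot: [-3.14, -0.0, 1.525]
force: [0.4, -0.1, -1.1]
grip_width: 0.0332
```

Call:
servo_tool:
  plan:
    - [-12, -27, 0, 0, 1]
    - [-24, -54, 0, 0, 1]
    - [-37, -82, 0, 0, 1]
    - [-50, -110, 0, 0, 1]
    - [-62, -137, 0, 0, 1]
    - [-73, -162, -4, 0, 1]
    - [-83, -184, -10, 0, 1]
    - [-91, -202, -20, 0, 1]
    - [-97, -212, -35, 0, 1]
    - [-101, -217, -55, 0, 1]

```text
clock: 6.08
position: [0.4294, -0.366, 0.2833]
tool_rot: [-3.141, 0.001, 1.523]
force: [0.0, -0.2, -1.7]
grip_width: 0.0328
```

```bash
python3 - <<'E'
from h import *
s=bot.observe();print(s['clock'],s['position'],s['tool_rot'],s['grip_width'],s['force'])
print(bot.calibration('wrist'))
for n in ['wrist']:
    cv2.imwrite(f'pics/{n}3.png',bot.grab_frame(n))
E
```

```text
6.0833 [ 0.4294 -0.366   0.2833] [-3.1412  0.0006  1.523 ] 0.03277188762243846 [ 0.0408 -0.2212 -1.6891]
{'fx': 325.19226210127806, 'fy': 325.19226210127806, 'cx': 278.20374112274857, 'cy': 214.52873519137773, 'T': array([[ 0.9989, -0.0461, -0.0123,  0.4322],
       [-0.0477, -0.9599, -0.2761, -0.2958],
       [ 0.0009,  0.2764, -0.961 ,  0.4262],
       [ 0.    ,  0.    ,  0.    ,  1.    ]])}
```

View pics/wrist3.png

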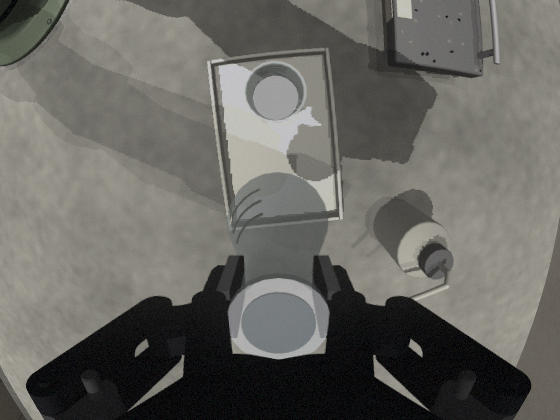

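```bash
python3 - <<'E'
from h import *
c=bot.calibration('wrist')
t=np.array([wonz(c,u,v,.028)[:2] for u,v in [(208,61),(328,49),(342,219),(228,228)]]);e=np.diff(np.vstack([t,t[:1]]),axis=0)
print(t,t.mean(0),np.linalg.norm(e,axis=1)); print(wonz(c,275,92,.085),wonz(c,277,98,.005))
E
```

```text
[[ 0.3486 -0.2107]
 [ 0.4938 -0.2039]
 [ 0.5055 -0.4173]
 [ 0.3587 -0.4224]] [ 0.4266 -0.3136] [0.1453 0.2137 0.1468 0.212 ]
[ 0.4281 -0.2617  0.085 ] [ 0.4295 -0.2615  0.005 ]
```

Call:
servo_tool:
  plan:
    - [1, 1, -15, 0, 1]
    - [1, 1, -40, 0, 1]
    - [1, 1, -70, 0, 1]
    - [1, 1, -100, 0, 1]
    - [1, 1, -128, 0, 1]
    - [1, 1, -152, 0, 1]
    - [1, 1, -170, 0, 1]
    - [1, 1, -180, 0, 1]
    - [1, 1, -185, 0, 1]
    - [1, 1, -187, 0, 1]

```text
clock: 6.97
position: [0.4321, -0.3627, 0.097]
tool_rot: [-3.141, -0.0, 1.526]
force: [0.3, -0.0, -0.5]
grip_width: 0.0332
```

Call:
servo_tool:
  plan:
    - [0, 0, -1, 0, 1]
    - [0, 0, -2, 0, 1]
    - [0, 0, -3, 0, 1]
    - [0, 0, -4, 0, 1]
    - [0, 0, -5, 0, 1]
    - [0, 0, -5.5, 0, 1]
    - [0, 0, -6, 0, 1]
    - [0, 0, -6, 0, 1]
    - [0, 0, -6, 0, 1]
    - [0, 0, -6, 0, 1]

```text
clock: 7.8
position: [0.4323, -0.3629, 0.0913]
tool_rot: [-3.142, 0.0, 1.526]
force: [0.2, -0.6, -1.8]
grip_width: 0.033
```

Force shows the flask is still hanging; I'll keep creeping down.

Call:
servo_tool:
  plan:
    - [0, 0, -0.5, 0, 1]
    - [0, 0, -1, 0, 1]
    - [0, 0, -1.5, 0, 1]
    - [0, 0, -2, 0, 1]
    - [0, 0, -2, 0, 1]
    - [0, 0, -2, 0, 1]
    - [0, 0, -2, 0, 1]
    - [0, 0, -2, 0, 1]
    - [0, 0, -2, 0, 1]
    - [0, 0, -2, 0, 1]

```text
clock: 8.63
position: [0.4325, -0.3632, 0.09]
tool_rot: [3.141, 0.001, 1.526]
force: [-3.0, 0.8, 12.5]
grip_width: 0.0326
```

Call:
servo_tool:
  plan:
    - [0, 0, 0.5, 0, 1]
    - [0, 0, 1, 0, 1]
    - [0, 0, 1, 0, 0.3]
    - [0, 0, 1, 0, 0.1]
    - [0, 0, 1, 0, -0.2]
    - [0, 0, 1, 0, -0.5]
    - [0, 0, 1, 0, -0.8]
    - [0, 0, 1, 0, -1]
    - [0, 0, 1, 0, -1]
    - [0, 0, 1, 0, -1]

```text
clock: 9.47
position: [0.4323, -0.3629, 0.0903]
tool_rot: [-3.142, -0.0, 1.526]
force: [-0.3, -0.5, 0.1]
grip_width: 0.0852
```

Call:
servo_tool:
  plan:
    - [0, 0, 8, 0, -1]
    - [0, 0, 22, 0, -1]
    - [0, 0, 45, 0, -1]
    - [0, 0, 75, 0, -1]
    - [0, 0, 105, 0, -1]
    - [0, 0, 135, 0, -1]
    - [0, 15, 160, 0, -1]
    - [0, 40, 180, 0, -1]
    - [0, 72, 190, 0, -1]
    - [0, 105, 195, 0, -1]

```text
clock: 10.3
position: [0.4324, -0.2571, 0.2875]
tool_rot: [3.139, 0.001, 1.525]
force: [1.4, 0.5, -0.9]
grip_width: 0.0856
```

```bash
python3 - <<'E'
from h import *
s=bot.observe();print(s['clock'],s['position'],s['tool_rot'],s['grip_width'],s['force'])
a=bot.grab_frame('side');cv2.imwrite('pics/side4.png',a)
E
```

```text
10.3 [ 0.4324 -0.2571  0.2875] [3.1393 0.0014 1.5247] 0.08564520893691864 [ 1.3575  0.4525 -0.8894]
```

View pics/side4.png

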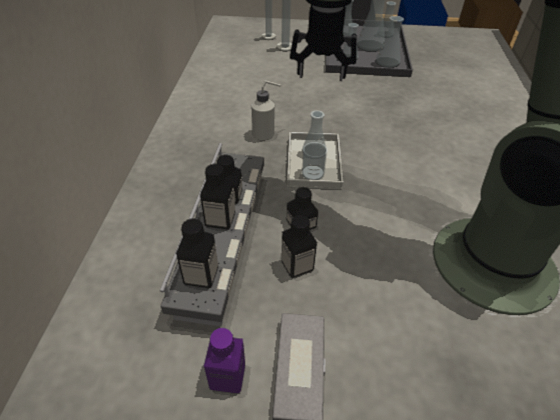

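The flask stands upright in the tray beside the beaker, at about (315,150) in the side view. Next I'll move near the tall bottle and look with the wrist camera before reaching.

Call:
servo_tool:
  plan:
    - [1, 20, 0, 0, -1]
    - [3, 50, 0, 0, -1]
    - [5, 85, 0, 0, -1]
    - [7, 120, 0, 0, -1]
    - [9, 155, 0, 0, -1]
    - [11, 188, 0, 0, -1]
    - [13, 215, 0, 0, -1]
    - [15, 235, 0, 0, -1]
    - [17, 247, 0, 0, -1]
    - [18, 252, 0, 0, -1]

```text
clock: 11.18
position: [0.4504, -0.004, 0.2859]
tool_rot: [3.141, -0.0, 1.528]
force: [-0.5, 1.1, -0.5]
grip_width: 0.0854
```

```bash
python3 - <<'E'
from h import *
s=bot.observe();print(s['clock'],s['position'],s['tool_rot'],s['grip_width'],s['force'])
c=bot.calibration('wrist');a=bot.grab_frame('wrist');cv2.imwrite('pics/wrist5.png',a);np.save('c5.npy',c['T'])
E
```

```text
11.1833 [ 0.4504 -0.004   0.2859] [ 3.1409 -0.0002  1.5283] 0.08536548107983286 [-0.4797  1.1331 -0.5241]
```

View pics/wrist5.png

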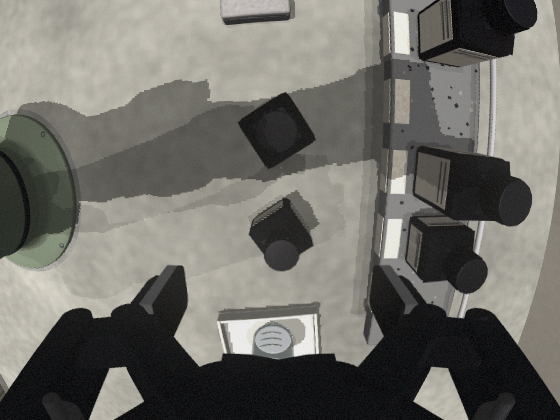

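```bash
python3 - <<'E'
from h import *
c=bot.calibration('wrist');c['T']=np.load('c5.npy')
a=cv2.imread('pics/wrist5.png')
dk=(a.max(2)<45).astype(np.uint8);w=np.zeros_like(dk);w[85:175,230:325]=dk[85:175,230:325]
w=cv2.morphologyEx(w,cv2.MORPH_CLOSE,np.ones((7,7)))
k=max(cv2.findContours(w,cv2.RETR_EXTERNAL,cv2.CHAIN_APPROX_NONE)[0],key=cv2.contourArea)
pw=np.array([wonz(c,*q[0],.095)[:2]*1000 for q in k],np.float32);r=cv2.minAreaRect(pw);print('tall',r,np.radians(r[2]))
for u,v in [(280,129),(277,130)]: print('cap',wonz(c,u,v,.15))
print('short cap',wonz(c,282,256,.11))
b=cv2.resize(a[80:290,220:330],None,fx=2.8,fy=2.8,interpolation=cv2.INTER_CUBIC);b=cv2.convertScaleAbs(b,alpha=2.2);cv2.imwrite('pics/w5c.png',b)
E
```

```text
tall ((451.1982727050781, 59.85035705566406), (59.369956970214844, 59.37125778198242), 30.434194564819336) 0.5311769003486602
cap [0.4544 0.0615 0.15  ]
cap [0.4518 0.0608 0.15  ]
short cap [ 0.4514 -0.0713  0.11  ]
```

View pics/w5c.png

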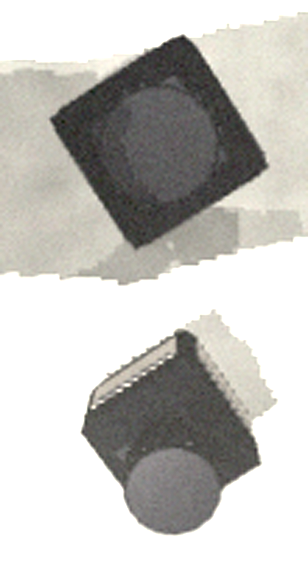

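Call:
servo_tool:
  plan:
    - [0, 10, 0, 0.08, -1]
    - [0, 28, 0, 0.2, -1]
    - [0, 46, -5, 0.32, -1]
    - [1, 58, -20, 0.44, -1]
    - [1, 63, -45, 0.54, -1]
    - [1, 63, -75, 0.574, -1]
    - [1, 63, -105, 0.574, -1]
    - [1, 63, -135, 0.574, -1]
    - [1, 63, -158, 0.574, -1]
    - [1, 63, -168, 0.574, -1]

```text
clock: 12.07
position: [0.4502, 0.0559, 0.1149]
tool_rot: [-3.138, -0.001, 2.099]
force: [-1.2, -0.5, -1.1]
grip_width: 0.0859
```

Call:
servo_tool:
  plan:
    - [0, 0, 0, 0, -0.3]
    - [0, 0, 0, 0, 0]
    - [0, 0, 0, 0, 0.15]
    - [0, 0, 0, 0, 0.3]
    - [0, 0, 0, 0, 0.6]
    - [0, 0, 0, 0, 1]
    - [0, 0, 0, 0, 1]
    - [0, 0, 0, 0, 1]
    - [0, 0, 0, 0, 1]
    - [0, 0, 0, 0, 1]
  squeeze: 50

```text
clock: 12.9
position: [0.4524, 0.0572, 0.1187]
tool_rot: [3.139, 0.001, 2.099]
force: [0.6, -0.3, 9.2]
grip_width: 0.0368
```

```bash
python3 - <<'E'
from h import *
s=bot.observe();print(s['clock'],s['position'],s['tool_rot'],s['grip_width'],s['force'])
a=bot.grab_frame('wrist');cv2.imwrite('pics/wrist6.png',a)
E
```

```text
12.9 [0.4524 0.0572 0.1187] [3.1393 0.0014 2.0994] 0.036846415814139694 [ 0.5685 -0.3397  9.2195]
```

View pics/wrist6.png

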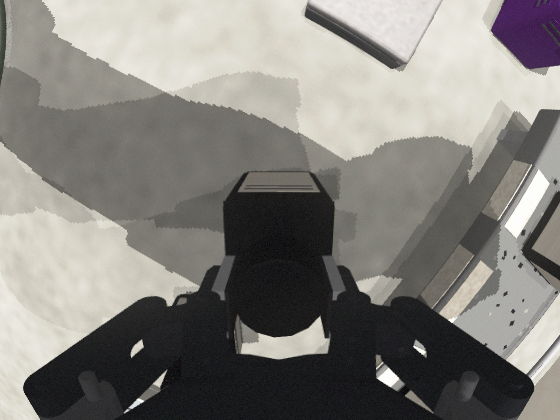

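```bash
python3 - <<'E'
from h import *
c=bot.calibration('wrist')
for u,v in [(281,258),(281,337),(281,297),(233,297),(330,297)]: print(wonz(c,u,v,.15))
for u,v in [(243,172),(312,171),(223,199),(335,197)]: print(wonz(c,u,v,.1), wonz(c,u,v,0.0))
a=cv2.imread('pics/wrist6.png')[160:360,200:360];cv2.imwrite('pics/w6c.png',cv2.convertScaleAbs(cv2.resize(a,None,fx=3,fy=3,interpolation=cv2.INTER_CUBIC),alpha=3))
E
```

```text
[0.442  0.0761 0.15  ]
[0.4608 0.0441 0.15  ]
[0.4506 0.0614 0.15  ]
[0.4343 0.0517 0.15  ]
[0.4677 0.071  0.15  ]
[0.4135 0.088  0.1   ] [0.412  0.0696 0.    ]
[0.4432 0.1059 0.1   ] [0.4601 0.0986 0.    ]
[0.4113 0.0706 0.1   ] [0.4084 0.0414 0.    ]
[0.4606 0.1006 0.1   ] [0.4882 0.0899 0.    ]
```

View pics/w6c.png

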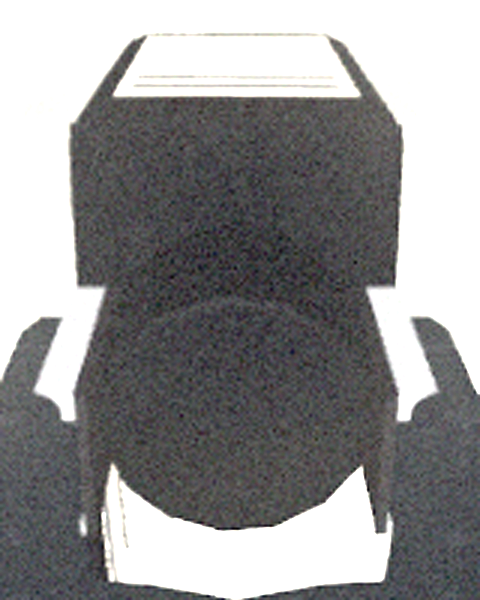

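Grip width is 36.8 mm with the bottle square between the pads; its cap centre is at pixel (281,297), about 3 mm forward of the TCP along tool x. Lifting, then turning to the shelf angle.

Call:
servo_tool:
  plan:
    - [0, 0, 2, 0, 1]
    - [0, 0, 6, 0, 1]
    - [0, 0, 14, 0, 1]
    - [0, 0, 26, 0, 1]
    - [0, 0, 42, 0, 1]
    - [0, 0, 60, 0, 1]
    - [0, 0, 78, 0, 1]
    - [0, 0, 95, 0, 1]
    - [0, 0, 108, 0, 1]
    - [0, 0, 115, 0, 1]

```text
clock: 13.78
position: [0.4516, 0.0573, 0.2344]
tool_rot: [3.14, 0.001, 2.1]
force: [0.6, -0.4, -3.9]
grip_width: 0.0368
```

Call:
servo_tool:
  plan:
    - [2, 2, 0, -0.02, 1]
    - [7, 5, 0, -0.07, 1]
    - [14, 9, 0, -0.14, 1]
    - [22, 13, 0, -0.22, 1]
    - [31, 17, 0, -0.31, 1]
    - [40, 21, 0, -0.4, 1]
    - [48, 25, 0, -0.47, 1]
    - [54, 27, 0, -0.53, 1]
    - [58, 28, 0, -0.565, 1]
    - [60, 28, 0, -0.575, 1]

```text
clock: 14.62
position: [0.5114, 0.0856, 0.2314]
tool_rot: [-3.14, 0.0, 1.523]
force: [0.2, -0.3, -4.2]
grip_width: 0.0365
```

```bash
python3 - <<'E'
from h import *
s=bot.observe();print(s['clock'],s['position'],s['tool_rot'],s['grip_width'],s['force'],s['moment'])
c=bot.calibration('wrist');a=bot.grab_frame('wrist');cv2.imwrite('pics/wrist7.png',a)
a=bot.grab_frame('side');cv2.imwrite('pics/side7.png',cv2.resize(a[120:330,130:400],None,fx=2.8,fy=2.8))
E
```

```text
14.6167 [0.5114 0.0856 0.2314] [-3.1404  0.      1.5225] 0.03645010879505819 [ 0.1621 -0.3097 -4.1601] [-0.0352  0.0043  0.0045]
```

View pics/wrist7.png

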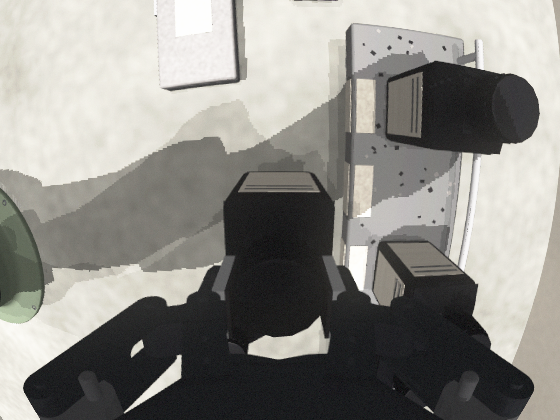

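View pics/side7.png

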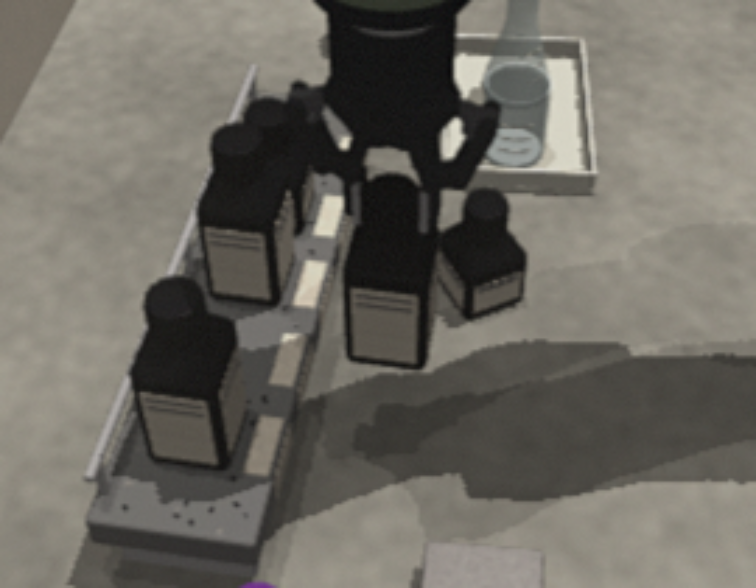

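The bottle hangs upright between the pads. The labels for places 0 and 1 are at (365,106) and (361,191). I'll check place 1 against the bottle's position in this same view.

```bash
python3 - <<'E'
from h import *
c=bot.calibration('wrist');a=cv2.imread('pics/wrist7.png')
cv2.imwrite('pics/w7c.png',cv2.resize(a[60:330,210:410],None,fx=2.2,fy=2.2,interpolation=cv2.INTER_CUBIC))
for n,u,v in [('l0',365,106),('l1',361,191),('l2',358,273),('fe',347,60),('fe',347,190)]:print(n,wonz(c,u,v,.08))
z=.2314-.1187+.15
for u,v in [(281,258),(281,336)]: print(wonz(c,u,v,z))
print(c['T'])
E
```

```text
l0 [0.5937 0.1701 0.08  ]
l1 [0.5892 0.0904 0.08  ]
l2 [0.5891 0.0047 0.08  ]
fe [0.5786 0.213  0.08  ]
fe [0.5756 0.0919 0.08  ]
[0.5126 0.1063 0.2627]
[0.5111 0.0698 0.2627]
[[ 0.999  -0.0439 -0.0124  0.5138]
 [-0.0456 -0.9602 -0.2757  0.1554]
 [ 0.0002  0.2759 -0.9612  0.3745]
 [ 0.      0.      0.      1.    ]]
```

View pics/w7c.png

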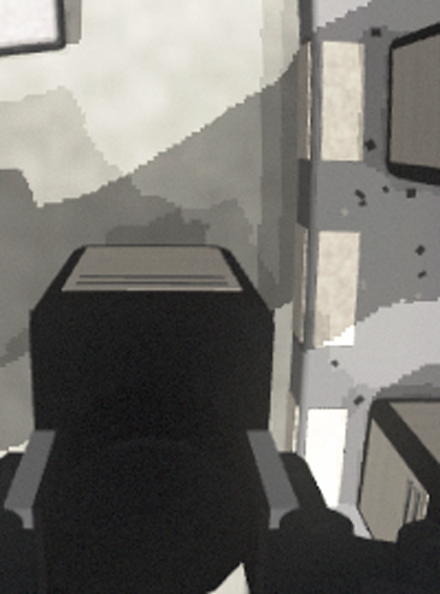

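Call:
servo_tool:
  plan:
    - [3, 0, 0, 0, 1]
    - [10, 0, 0, 0, 1]
    - [22, 0, 0, 0, 1]
    - [37, 0, 0, 0, 1]
    - [54, 0, 0, 0, 1]
    - [72, 0, 0, 0, 1]
    - [90, 0, 0, 0, 1]
    - [106, 0, 0, 0, 1]
    - [118, 0, 0, 0, 1]
    - [125, 0, 0, 0, 1]

```text
clock: 15.55
position: [0.6377, 0.0848, 0.2318]
tool_rot: [-3.141, -0.0, 1.525]
force: [0.7, -0.6, -2.9]
grip_width: 0.0363
```

Call:
servo_tool:
  plan:
    - [0, 0, -2, 0, 1]
    - [0, 0, -6, 0, 1]
    - [0, 0, -11, 0, 1]
    - [0, 0, -16, 0, 1]
    - [0, 0, -20, 0, 1]
    - [0, 0, -23, 0, 1]
    - [0, 0, -25, 0, 1]
    - [0, 0, -26, 0, 1]
    - [0, 0, -26, 0, 1]
    - [0, 0, -26, 0, 1]

```text
clock: 16.38
position: [0.6364, 0.0852, 0.2064]
tool_rot: [3.141, -0.0, 1.525]
force: [0.1, 0.2, -4.6]
grip_width: 0.0365
```

```bash
python3 - <<'E'
from h import *
s=bot.observe();print(s['clock'],s['position'],s['tool_rot'],s['grip_width'],s['force'],s['moment'])
c=bot.calibration('wrist');a=bot.grab_frame('wrist');cv2.imwrite('pics/wrist8.png',a)
E
```

```text
16.3833 [0.6364 0.0852 0.2064] [ 3.1414 -0.0001  1.5248] 0.03653723713558824 [ 0.0536  0.2164 -4.5954] [0.0044 0.0248 0.0509]
```

View pics/wrist8.png

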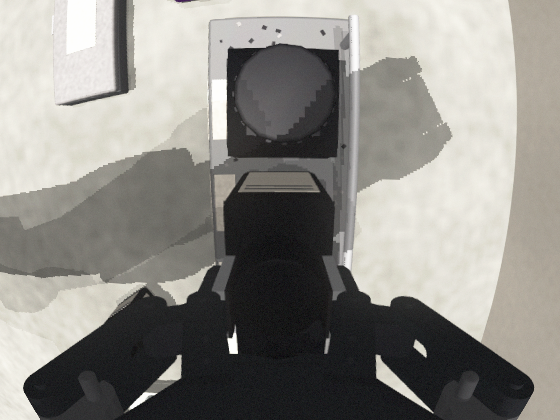

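The bottle is in line with bottle A and clear of it. Final lowering, with contact expected at about 8 mm.

Call:
servo_tool:
  plan:
    - [0.5, 1, -1.5, 0, 1]
    - [0.5, 1, -3, 0, 1]
    - [0.5, 1, -4.5, 0, 1]
    - [0.5, 1, -5.5, 0, 1]
    - [0.5, 1, -6.5, 0, 1]
    - [0.5, 1, -7, 0, 1]
    - [0.5, 1, -7.5, 0, 1]
    - [0.5, 1, -8, 0, 1]
    - [0.5, 1, -8, 0, 1]
    - [0.5, 1, -8, 0, 1]

```text
clock: 17.27
position: [0.6371, 0.0862, 0.1988]
tool_rot: [3.141, -0.0, 1.525]
force: [0.1, 0.0, 4.8]
grip_width: 0.0368
```

Call:
servo_tool:
  plan:
    - [0, 0, -0.5, 0, 1]
    - [0, 0, -0.5, 0, 0.25]
    - [0, 0, -0.5, 0, 0.1]
    - [0, 0, -0.5, 0, -0.1]
    - [0, 0, -0.5, 0, -0.4]
    - [0, 0, -0.5, 0, -0.7]
    - [0, 0, -0.5, 0, -1]
    - [0, 0, -0.5, 0, -1]
    - [0, 0, 2, 0, -1]
    - [0, 0, 8, 0, -1]

```text
clock: 18.1
position: [0.6365, 0.0861, 0.206]
tool_rot: [-3.14, 0.0, 1.525]
force: [-0.1, 0.0, 0.1]
grip_width: 0.0854
```

Call:
servo_tool:
  plan:
    - [0, 0, 15, 0, -1]
    - [0, 0, 40, 0, -1]
    - [0, 0, 70, 0, -1]
    - [0, 0, 100, 0, -1]
    - [-15, -10, 115, 0, -1]
    - [-40, -30, 120, 0, -1]
    - [-70, -55, 120, 0, -1]
    - [-100, -82, 120, 0, -1]
    - [-130, -110, 120, 0, -1]
    - [-155, -130, 120, 0, -1]

```text
clock: 18.93
position: [0.4797, -0.0458, 0.3268]
tool_rot: [3.141, 0.001, 1.523]
force: [1.8, -1.1, -0.7]
grip_width: 0.0855
```

```bash
python3 - <<'E'
from h import *
s=bot.observe();print(s['clock'],s['position'],s['tool_rot'],s['grip_width'],s['force'],s['moment'])
c=bot.calibration('wrist');np.save('c9.npy',c['T']);a=bot.grab_frame('wrist');cv2.imwrite('pics/wrist9.png',a)
t=bot.grab_frame('top');cv2.imwrite('pics/top9.png',t);cv2.imwrite('pics/top9c.png',cv2.resize(t[125:275,155:355],None,fx=4,fy=4,interpolation=cv2.INTER_CUBIC))
E
```

```text
18.9333 [ 0.4797 -0.0458  0.3268] [3.1413 0.001  1.5233] 0.08548357488569154 [ 1.8395 -1.096  -0.7362] [-0.0757 -0.0028 -0.0383]
```

View pics/wrist9.png

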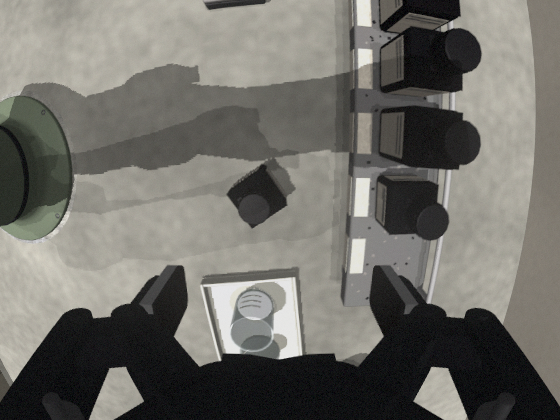

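View pics/top9c.png

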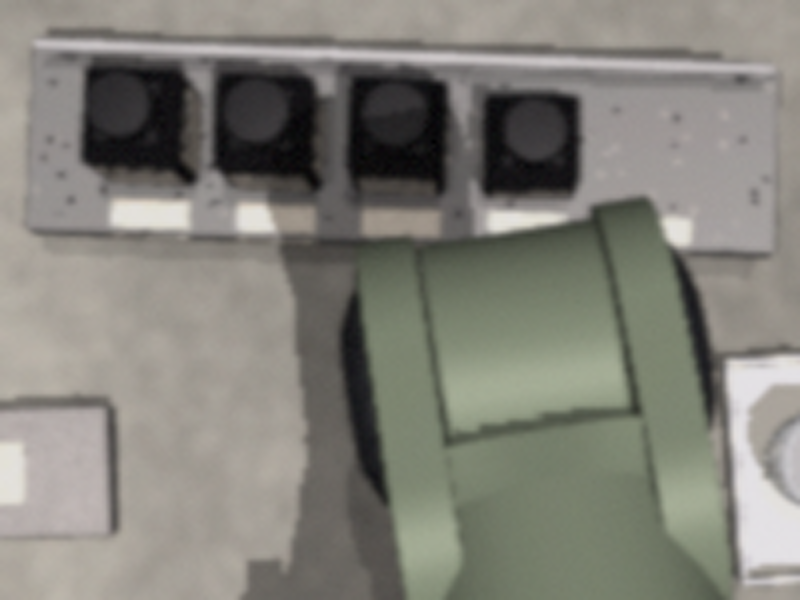

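The wrist view shows the tall bottle standing in place 1. In the top crop the caps are at (122,104), (257,110) and (397,113). I'll measure these more precisely, along with the bench short bottle.

```bash
python3 - <<'E'
from h import *
T=bot.calibration('top')
sh=np.array([.6333,.0086]);s=-.0444;R=np.array([[np.cos(s),-np.sin(s)],[np.sin(s),np.cos(s)]])
t=cv2.imread('pics/top9.png');g=cv2.GaussianBlur(cv2.resize(t,None,fx=8,fy=8,interpolation=cv2.INTER_CUBIC),(0,0),3)[:,:,1]
for n,u,v,z in [('A',185.2,150.8,.23),('new',219,152.3,.23),('B',254,153,.23),('rs',288.3,157,.19)]:
    x0=int(u*8-95);y0=int(v*8-95);p=g[y0:y0+190,x0:x0+190]
    c=cv2.HoughCircles(p,cv2.HOUGH_GRADIENT_ALT if 0 else cv2.HOUGH_GRADIENT,1,200,param1=30,param2=8,minRadius=58,maxRadius=76)
    if c is None: print(n,None);continue
    cx,cy,r=c[0,0];w=onz(T,(x0+cx)/8-.44,(y0+cy)/8-.44,z);print(n,r/8,w,'shelf',(R.T@(w[:2]-sh))*1000)
    # body rect
    m=(t.max(2)<48).astype(np.uint8);q=np.zeros_like(m);q[int(v)-14:int(v)+24,int(u)-16:int(u)+20]=m[int(v)-14:int(v)+24,int(u)-16:int(u)+20]
    q=cv2.morphologyEx(q,cv2.MORPH_CLOSE,np.ones((3,3)));k=max(cv2.findContours(q,cv2.RETR_EXTERNAL,cv2.CHAIN_APPROX_SIMPLE)[0],key=cv2.contourArea);print('  ',cv2.minAreaRect(k))
# short bottle from wrist9
c=bot.calibration('wrist');c['T']=np.load('c9.npy')
a=cv2.imread('pics/wrist9.png');b=cv2.convertScaleAbs(cv2.resize(a[150:235,215:310],None,fx=7,fy=7,interpolation=cv2.INTER_CUBIC),alpha=2.2);cv2.imwrite('pics/w9c.png',b)
b=cv2.convertScaleAbs(cv2.resize(a[0:240,345:490],None,fx=2.5,fy=2.5,interpolation=cv2.INTER_CUBIC),alpha=1.8);cv2.imwrite('pics/w9r.png',b)
E
```

```text
A 9.15 [0.6212 0.1658 0.23  ] shelf [-19.077  156.5545]
   ((189.5, 156.0), (28.0, 27.0), 90.0)
new 9.2875 [0.6431 0.0922 0.23  ] shelf [ 6.0438 83.9364]
   ((221.5, 157.5), (29.0, 25.0), 90.0)
B 9.425 [0.6398 0.0016 0.23  ] shelf [ 6.7751 -6.7452]
   ((254.0, 158.0), (28.0, 24.0), 90.0)
rs 7.45 [ 0.6356 -0.0795  0.19  ] shelf [  6.2333 -87.8733]
   ((287.0, 160.5), (23.0, 22.0), 90.0)
```

View pics/w9c.png

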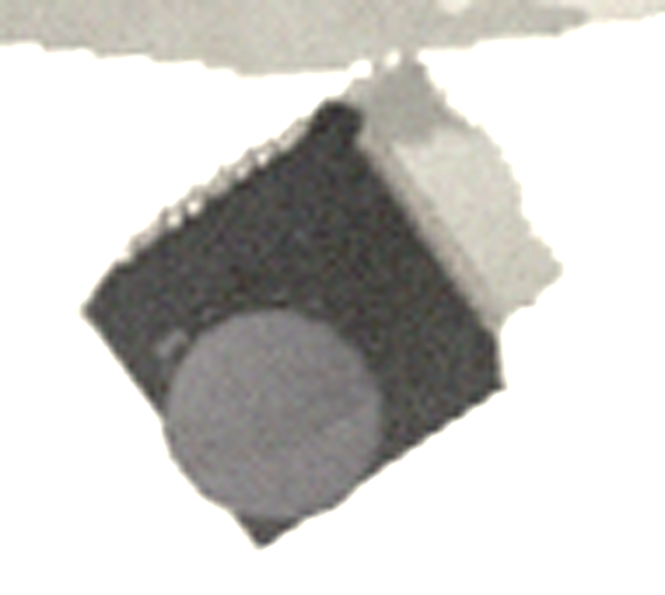

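View pics/w9r.png

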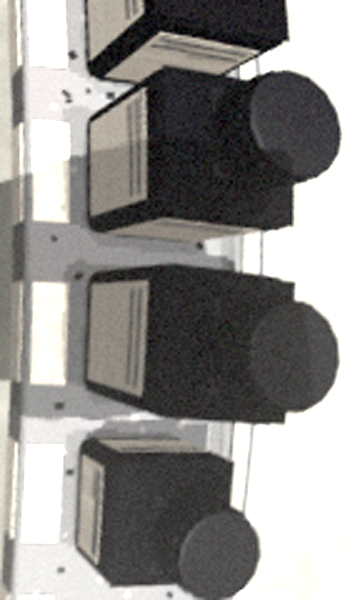

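```bash
python3 - <<'E'
from h import *
c=bot.calibration('wrist');c['T']=np.load('c9.npy')
f=lambda x,y,z:wonz(c,215+x/7-.43,150+y/7-.43,z)
P=[f(*p,.06)[:2] for p in [(85,310),(262,545),(503,385),(335,103)]]
for i,j in [(0,1),(1,2),(2,3),(3,0)]:
    d=P[j]-P[i];print(np.linalg.norm(d),(np.arctan2(d[1],d[0]))%(np.pi/2))
print(f(274,412,.11), (P[0]+P[2])/2,(P[1]+P[3])/2)
E
```

```text
0.05591550179520171 0.5632934222616195
0.055244755825705205 0.5548049869938438
0.06097181495105039 0.47938009910096735
0.06051131882003544 0.6356212669065786
[ 0.4503 -0.0704  0.11  ] [ 0.4503 -0.0714] [ 0.4511 -0.068 ]
```

Bench short bottle: yaw about 0.56, centre about (450, -70.5) mm, agreeing with the top view. Moving above it.

Call:
servo_tool:
  plan:
    - [-5, -5, -8, 0.08, -1]
    - [-12, -11, -20, 0.19, -1]
    - [-20, -17, -40, 0.3, -1]
    - [-26, -22, -60, 0.41, -1]
    - [-29, -25, -80, 0.51, -1]
    - [-30, -25, -95, 0.58, -1]
    - [-30, -25, -105, 0.607, -1]
    - [-30, -25, -110, 0.607, -1]
    - [-30, -25, -110, 0.607, -1]
    - [-30, -25, -110, 0.607, -1]

```text
clock: 19.87
position: [0.4524, -0.0686, 0.2169]
tool_rot: [3.141, 0.0, 2.13]
force: [0.1, -1.2, 0.7]
grip_width: 0.0853
```

Call:
servo_tool:
  plan:
    - [-2, -2, -12, 0, -1]
    - [-2, -2, -32, 0, -1]
    - [-2, -2, -56, 0, -1]
    - [-2, -2, -82, 0, -1]
    - [-2, -2, -105, 0, -1]
    - [-2, -2, -122, 0, -1]
    - [-2, -2, -133, 0, -1]
    - [-2, -2, -139, 0, -1]
    - [-2, -2, -139, 0, -1]
    - [-2, -2, -139, 0, -1]

```text
clock: 20.7
position: [0.4504, -0.0708, 0.078]
tool_rot: [3.141, 0.001, 2.131]
force: [-0.1, 0.6, -0.4]
grip_width: 0.0852
```

Call:
servo_tool:
  plan:
    - [0, 0, 0, 0, -0.3]
    - [0, 0, 0, 0, 0]
    - [0, 0, 0, 0, 0.15]
    - [0, 0, 0, 0, 0.3]
    - [0, 0, 0, 0, 0.6]
    - [0, 0, 0, 0, 1]
    - [0, 0, 0, 0, 1]
    - [0, 0, 0, 0, 1]
    - [0, 0, 0, 0, 1]
    - [0, 0, 0, 0, 1]
  squeeze: 50

```text
clock: 21.53
position: [0.4503, -0.0709, 0.0778]
tool_rot: [3.141, 0.001, 2.132]
force: [0.1, 0.2, 7.7]
grip_width: 0.0368
```

```bash
python3 - <<'E'
from h import *
s=bot.observe();print(s['clock'],s['position'],s['tool_rot'],s['grip_width'],s['force'])
c=bot.calibration('wrist');a=bot.grab_frame('wrist');cv2.imwrite('pics/wrist10.png',a)
cv2.imwrite('pics/w10c.png',cv2.convertScaleAbs(cv2.resize(a[160:360,200:360],None,fx=3,fy=3,interpolation=cv2.INTER_CUBIC),alpha=3))
E
```

```text
21.5333 [ 0.4503 -0.0709  0.0778] [3.1409 0.0008 2.1316] 0.0367783568212595 [0.1268 0.2023 7.7303]
```

View pics/w10c.png

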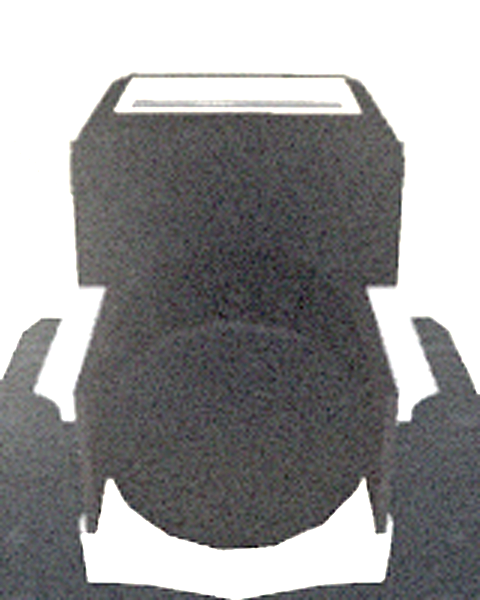

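```bash
python3 - <<'E'
from h import *
c=bot.calibration('wrist')
q=[wonz(c,280,160+v/3-.4,.11) for v in (320,548)];print(q,(q[0]+q[1])/2)
q=[wonz(c,200+u/3-.4,160+142/3,.06) for u in (72,405)];d=q[1]-q[0];print(np.arctan2(d[1],d[0]))
E
```

```text
[array([ 0.4407, -0.0551,  0.11  ]), array([ 0.46  , -0.0857,  0.11  ])] [ 0.4503 -0.0704  0.11  ]
0.5603997106727941
```

Call:
servo_tool:
  plan:
    - [0, 0, 2, 0, 1]
    - [0, 0, 6, 0, 1]
    - [0, 0, 14, 0, 1]
    - [0, 0, 26, 0, 1]
    - [0, 0, 42, 0, 1]
    - [0, 0, 60, 0, 1]
    - [0, 0, 78, 0, 1]
    - [0, 0, 95, 0, 1]
    - [0, 0, 108, 0, 1]
    - [0, 0, 115, 0, 1]

```text
clock: 22.42
position: [0.4502, -0.0709, 0.1943]
tool_rot: [3.14, 0.001, 2.132]
force: [0.7, 0.4, -2.2]
grip_width: 0.037
```

Call:
servo_tool:
  plan:
    - [2, -4, 0, -0.02, 1]
    - [7, -11, 0, -0.07, 1]
    - [14, -21, 0, -0.14, 1]
    - [22, -33, 0, -0.22, 1]
    - [31, -45, 0, -0.31, 1]
    - [40, -57, 0, -0.41, 1]
    - [48, -67, 0, -0.49, 1]
    - [54, -74, 0, -0.555, 1]
    - [58, -79, 0, -0.595, 1]
    - [60, -81, 0, -0.606, 1]

```text
clock: 23.25
position: [0.5098, -0.1527, 0.1913]
tool_rot: [-3.14, 0.0, 1.522]
force: [-0.4, -0.4, -3.2]
grip_width: 0.0366
```

Call:
servo_tool:
  plan:
    - [3, 0, 0, 0, 1]
    - [10, 0, 0, 0, 1]
    - [21, 0, 0, 0, 1]
    - [35, 0, 0, 0, 1]
    - [51, 0, 0, 0, 1]
    - [67, 0, 0, 0, 1]
    - [83, 0, 0, 0, 1]
    - [98, 0, 0, 0, 1]
    - [110, 0, 0, 0, 1]
    - [116, 0, 0, 0, 1]

```text
clock: 24.08
position: [0.6272, -0.1511, 0.1918]
tool_rot: [3.142, -0.001, 1.527]
force: [0.2, -0.6, -2.6]
grip_width: 0.0368
```

Call:
servo_tool:
  plan:
    - [0, 0, -3, 0, 1]
    - [0, 0, -8, 0, 1]
    - [0, 0, -14, 0, 1]
    - [0, 0, -19, 0, 1]
    - [0, 0, -22, 0, 1]
    - [0, 0, -24, 0, 1]
    - [0, 0, -25, 0, 1]
    - [0, 0, -25, 0, 1]
    - [0, 0, -25, 0, 1]
    - [0, 0, -25, 0, 1]

```text
clock: 24.92
position: [0.6259, -0.1519, 0.1675]
tool_rot: [3.141, 0.0, 1.526]
force: [-0.2, 0.1, -2.5]
grip_width: 0.0366
```

```bash
python3 - <<'E'
from h import *
s=bot.observe();print(s['clock'],s['position'],s['tool_rot'],s['grip_width'],s['force'],s['moment'])
c=bot.calibration('wrist');a=bot.grab_frame('wrist');cv2.imwrite('pics/wrist11.png',a)
E
```

```text
24.9167 [ 0.6259 -0.1519  0.1675] [3.1412 0.0001 1.5258] 0.036555824640232805 [-0.2297  0.0507 -2.4845] [-0.0238  0.0231  0.0021]
```

View pics/wrist11.png

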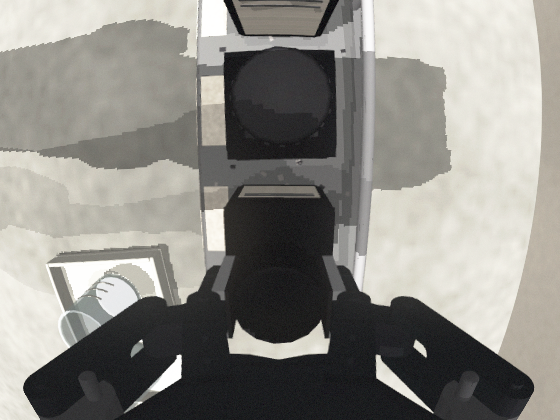

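The short bottle lines up with the row's short one: both bodies span columns 225–335. Lowering to contact.

Call:
servo_tool:
  plan:
    - [0.3, 0.4, -1.5, 0, 1]
    - [0.3, 0.4, -3, 0, 1]
    - [0.3, 0.4, -4.5, 0, 1]
    - [0.3, 0.4, -6, 0, 1]
    - [0.3, 0.4, -7.5, 0, 1]
    - [0.3, 0.4, -8.5, 0, 1]
    - [0.3, 0.4, -9.3, 0, 1]
    - [0.3, 0.4, -10, 0, 1]
    - [0.3, 0.4, -10, 0, 1]
    - [0.3, 0.4, -10, 0, 1]

```text
clock: 25.8
position: [0.6263, -0.1514, 0.1579]
tool_rot: [3.141, 0.0, 1.526]
force: [-0.6, 0.9, 5.9]
grip_width: 0.0369
```

Call:
servo_tool:
  plan:
    - [0, 0, -0.3, 0, 1]
    - [0, 0, -0.3, 0, 0.25]
    - [0, 0, -0.3, 0, 0.1]
    - [0, 0, -0.3, 0, -0.1]
    - [0, 0, -0.3, 0, -0.4]
    - [0, 0, -0.3, 0, -0.7]
    - [0, 0, -0.3, 0, -1]
    - [0, 0, -0.3, 0, -1]
    - [0, 0, 2, 0, -1]
    - [0, 0, 8, 0, -1]

```text
clock: 26.63
position: [0.6258, -0.1514, 0.1649]
tool_rot: [-3.14, -0.0, 1.526]
force: [-0.2, -0.1, 0.5]
grip_width: 0.0851
```

Call:
servo_tool:
  plan:
    - [0, 0, 15, 0, -1]
    - [0, 0, 40, 0, -1]
    - [0, 0, 70, 0, -1]
    - [0, 0, 100, 0, -1]
    - [-15, 0, 125, 0, -1]
    - [-40, 0, 140, 0, -1]
    - [-75, 0, 150, 0, -1]
    - [-110, 0, 150, 0, -1]
    - [-145, 0, 150, 0, -1]
    - [-170, 0, 150, 0, -1]

```text
clock: 27.47
position: [0.4535, -0.1515, 0.3159]
tool_rot: [3.141, 0.001, 1.525]
force: [0.9, -0.1, 0.8]
grip_width: 0.0855
```

Call:
servo_tool:
  plan:
    - [-10, -20, 0, 0, -1]
    - [-20, -50, 0, 0, -1]
    - [-30, -85, 0, 0, -1]
    - [-40, -120, 0, 0, -1]
    - [-50, -155, 0, 0, -1]
    - [-60, -190, 0, 0, -1]
    - [-70, -225, 0, 0, -1]
    - [-80, -255, 0, 0, -1]
    - [-85, -280, 0, 0, -1]
    - [-90, -300, 0, 0, -1]

```text
clock: 28.3
position: [0.3651, -0.4536, 0.3158]
tool_rot: [3.141, 0.001, 1.524]
force: [0.1, -0.8, 0.8]
grip_width: 0.0853
```

```bash
python3 - <<'E'
from h import *
s=bot.observe();print(s['clock'],s['position'],s['grip_width'],s['force'])
t=bot.grab_frame('top');cv2.imwrite('pics/top12.png',t);cv2.imwrite('pics/top12c.png',cv2.resize(t[125:200,155:355],None,fx=4,fy=4,interpolation=cv2.INTER_CUBIC))
a=bot.grab_frame('side');cv2.imwrite('pics/side12.png',a);cv2.imwrite('pics/side12c.png',cv2.convertScaleAbs(cv2.resize(a[100:330,130:350],None,fx=2.6,fy=2.6,interpolation=cv2.INTER_CUBIC),alpha=1.5))
E
```

```text
28.3 [ 0.3651 -0.4536  0.3158] 0.0853229388772466 [ 0.1447 -0.8208  0.7715]
```

View pics/top12.png

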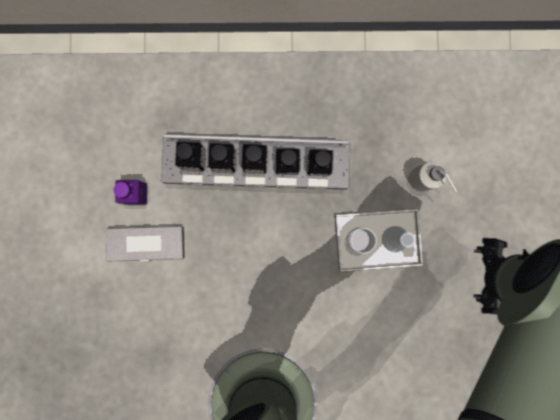

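View pics/top12c.png

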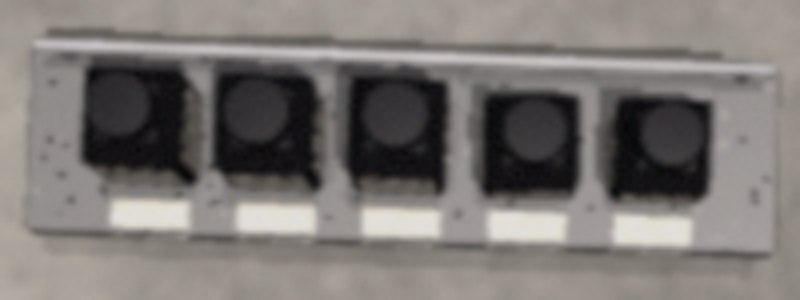

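View pics/side12c.png

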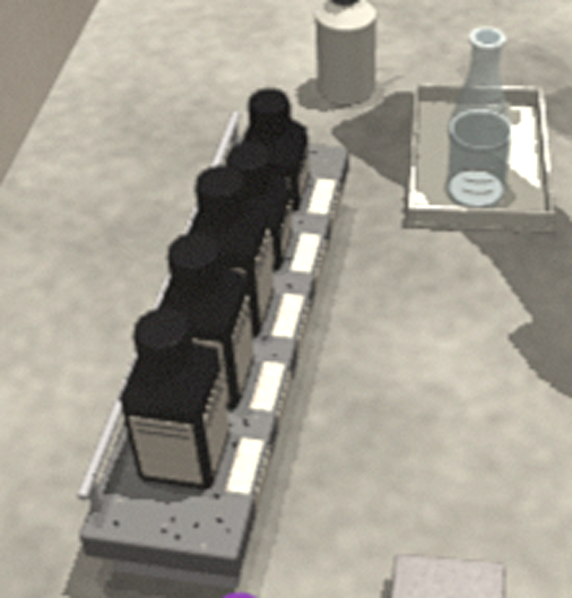

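All five stand in line and the flask is upright in the tray at about (408,241) in the top view. One numeric check follows: cap centres by threshold, in shelf coordinates.

```bash
python3 - <<'E'
from h import *
T=bot.calibration('top')
sh=np.array([.6333,.0086]);s=-.0444;R=np.array([[np.cos(s),-np.sin(s)],[np.sin(s),np.cos(s)]])
t=cv2.imread('pics/top12.png');G=cv2.GaussianBlur(cv2.resize(t,None,fx=8,fy=8,interpolation=cv2.INTER_CUBIC),(0,0),4)[:,:,1]
for n,u,v,z in [('A',185,151,.23),('new tall',219,152.3,.23),('B',254,153,.23),('rs',288.3,157,.19),('new short',323,158,.19)]:
    y0,x0=int(v*8-80),int(u*8-80);p=G[y0:y0+160,x0:x0+160]
    m=((p>34)&(p<85)).astype(np.uint8)
    m=cv2.morphologyEx(m,cv2.MORPH_OPEN,cv2.getStructuringElement(2,(45,45)))
    k=max(cv2.findContours(m,0,1)[0],key=cv2.contourArea);(cx,cy),r=cv2.minEnclosingCircle(k)
    M=cv2.moments(k);cx,cy=M['m10']/M['m00'],M['m01']/M['m00']
    w=onz(T,(x0+cx)/8-.44,(y0+cy)/8-.44,z);print(n,round(r/8,1),round(np.sqrt(cv2.contourArea(k)/3.14)/8,2),w,(R.T@(w[:2]-sh))*1000)
    # body dark rows: left/right edges near middle row below cap
    # slant of the top body front/back edges
    row=t[int(v)-12:int(v)+18,int(u)-16:int(u)+20].max(2)
E
```

```text
A 8.3 7.78 [0.6406 0.1663 0.23  ] [  0.2531 157.8582]
new tall 8.2 7.85 [0.6361 0.0875 0.23  ] [-0.6731 78.9715]
B 8.3 7.95 [0.6332 0.0092 0.23  ] [-0.1077  0.5941]
rs 8.7 7.85 [ 0.6296 -0.0716  0.19  ] [ -0.1844 -80.2967]
new short 8.8 8.04 [ 0.6257 -0.1529  0.19  ] [  -0.4379 -161.7141]
```

```bash
python3 -c "
from workcell import bot
print(bot.job_done())"
```

```text
the job is handed in; nothing more can be done
None
```

I handed the job in at about 28 s. The flask went to the tray first, then the tall bottle to place 1 and the short bottle to place 4. Each was lowered until the wrist force showed contact, then released.

**Position:** In the last top view the tall bottle's cap is at shelf (-0.7, 79.0) mm against a target of (0, 80). The short bottle's is at (-0.4, -161.7) mm against (0, -160). The three row bottles measure within about 2 mm of their places.

**Upright and undisturbed:** The last top and side views show all five bottles upright in one straight row. The flask stands in the tray beside the beaker. The beaker, slide box, wash bottle and purple look-alike show no visible change.

**Squareness:** I judged this only by eye and from the wrist view just before release. I did not measure a yaw angle after letting go.

**Checks that failed or disagreed:**
- A circle-fit cap check part-way through gave poor results, up to 19 mm off, even on a bottle nobody had touched. I discarded it for the threshold-based measurement above.
- My early cap readings put the left-hand row bottle about 4 mm off its place, but the final one puts it about 2 mm off.

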